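# Third hand at the frame joint

### The arm

A 6-joint arm with a two-finger parallel gripper is mounted at the origin on a cart in front of the work surface, level with it; the furniture and walls round the work are solid. World frame = base frame: x ahead of the robot, y to its left, z up, the work surface at z = 0. Lengths are in mm, angles in degrees, forces in N, time in s.
With the tool pointing down it reaches from about 275 to 875 mm from the base axis. Payload 12.5 kg.
Tool frame: the origin (TCP) lies between the finger pads, 19 mm behind the fingertips; this is the grasp point; z points along the fingers, y is the direction in which the jaws open and shut (so a half turn about z gives the same grasp; the last joint's range is limited). The gripper opens to 85 mm and grips with 20 to 120 N. Pads are 22 mm wide; open, the fingers measure 114 mm over their backs; the gripper's body (76 mm by 85 mm) begins 54 mm behind the grasp point. The pads swing forward as they close: fully open they stand 13 mm farther back than shut.
Start: joints at [-79.389, 20.094, 94.641, -0, 65.266, -4.847], TCP at [146.616, -530.083, 249.99] pointing down, gripper open.
Joint ranges: [-157.81, 157.81], [-45, 120.19], [0.68, 151.7], [-89.99, 269.99], [4.06, 180], [-164.3, 164.3]. Speed limits (degrees/s): [127.2, 127.2, 159.86, 180, 180, 180].

### API

Orientations are given as a 3x3 rotation matrix whose columns are the frame's x, y, z axes.
In Python, from station import manip, eyes, order gives the robot as it stands.
- The arm moves only by the tool apply_moves, never from a script. Its argument "plan" is a list that holds one entry, the list of rows, each a list of 5 numbers: the opening, from -1 (shut) to 1 (fully open), then the shift along the tool's x, y, z in m, then the turn about the tool's z in degrees. In form: [[[hand, x, y, z, spin], ...]]. A call has 1 to 5 rows; each row is the pose to reach, as a shift and turn from the pose commanded when the call began, along the tool's axes at that moment; what a row does not reach only later rows make up. A row lasts 1/8 s, in which the tool goes at most 62.5 mm and 10.7 degrees, less where a joint would pass 70% of its speed; a pose out of reach is approached as far as the arm can. A call with a gripper value outside its range is refused whole. The fingers move at their own pace and stop on an object; "squeeze" is the grip in N (left out, the last holds). Time passes only in rows, so rows that repeat a pose let the fingers close. It gives the time, the measured TCP pose, the force and the opening at its end, in the units of the state.
- manip.read_state(): the state, without advancing time (a new reading comes with each control period).
- eyes.get_image(name): name is "scene" or "side" or "wrist"; returns a dict with "img" (480x640x3 uint8, red, green, blue), "z_map" (480x640 float32, mm along the optical axis (not along the pixel's ray), 0 where there is no reading), "fov_y" (degrees; the focal length in pixels is half the picture's height over the tangent of half this angle, whatever the lens; pixels are square), "cx", "cy" (the principal point, pixels), "R" (3x3) and "t" (3): a world point X has camera coordinates R X + t. Camera axes: x right, y down, z forward; pixel columns grow to the right and rows downward; lengths in mm; the calibration is good to about 2 mm. The wrist camera is an equidistant fisheye: a pixel r from the principal point sees the ray r / f radians off the axis. A picture is of the moment at which its call begins.
- order.job_done(): hands the job in, once; it reports no verdict.
The state is a dict: "time": time; "joint_pos": joint angles; "joint_velocities": joint speeds; "joint_torque": joint torques, N m; "ee_pos": TCP position; "tcp_rot": TCP orientation; "wrist_force": force on the tool from outside, world axes, zero at the start; "moment": the same for the moment, N m; "width": opening from 0.0 (shut) to 1.0 (fully open).
Only numpy, scipy, OpenCV 4.12 (cv2) and the standard library are available. Lean on these libraries where they do the work, as an engineer would, in place of code of your own. Each camera call takes 0.05 s, during which the arm holds its last target.

### The job

A post lies in the assembly fence on the bench. Take the rail whose width fits that post's notch snugly (leave the other rail and the spare post where they are), set its end into the notch flat on the bench and square to the post, fully home, and keep pressing it straight in, so that the post bears on the fence, with a steady push of about 12 N (between 6 and 20 N) while a colleague screws a tee plate over the joint. Hold the rail about its middle so that your hand leaves the joint clear, never shove harder than 40 N, do not disturb the things lying around, and finish while still holding and pressing: do not let go.

Things in the scene. Friction and masses are not known exactly. Their poses are not given: they have to be found in the camera images.
- jig: Fixed timber battens 26 mm high: a fence 260 mm long, 45 mm deep, with a stop block at each end; the pocket between holds a post and opens towards the robot. Origin: pocket's centre on the bench; x points into the fence, away from the robot (turned up to 0.22 rad), y along the fence, z up. Fence face at x = +30 mm; end blocks 185 mm apart, reaching forward to x = -12 mm.
- post_wide: Loose wooden post 60 x 180 x 28 mm (x, y, z), lying flat. Origin: centre of underside; y along it, z up. Its front edge (x = -30 mm) has an open notch 57 mm wide, 20 mm deep (floor at x = -10 mm), through the full thickness, mouth corners rounded 4 mm; it takes the 54 mm rail with 1.5 mm play each side. Lies in the jig's pocket (origins within 5 mm) or, as next job, 0.26 m to the jig's right (-y).
- post_narrow: Loose wooden post 60 x 180 x 28 mm (x, y, z), lying flat. Origin: centre of underside; y along it, z up. Its front edge (x = -30 mm) has an open notch 39 mm wide, 20 mm deep (floor at x = -10 mm), through the full thickness, mouth corners rounded 4 mm; it takes the 36 mm rail with 1.5 mm play each side. Lies in the jig's pocket (origins within 5 mm) or, as next job, 0.26 m to the jig's right (-y).
- post_wide_notch (a point): Middle of the floor of post_wide's notch, at half thickness (14 mm above its underside).
- post_narrow_notch (a point): Middle of the floor of post_narrow's notch, at half thickness (14 mm above its underside).
- rail_wide: Loose wooden rail, plain bar 200 x 54 x 28 mm (x, y, z), about 150 g, ends square and alike, lying flat left of the jig, roughly along world x. Origin: centre of underside; x along it, z up. It belongs to post_wide's notch. Fully home, its origin is at x = -110 mm, y = 0, z = 0 in the post's frame, its x axis along the post's x (either way round).
- rail_narrow: Loose wooden rail, plain bar 200 x 36 x 28 mm (x, y, z), about 100 g, ends square and alike, lying flat left of the jig, roughly along world x. Origin: centre of underside; x along it, z up. It belongs to post_narrow's notch; in the wide notch it would be loose. Fully home, its origin is at x = -110 mm, y = 0, z = 0 in the post's frame, its x axis along the post's x (either way round).
- tee_plate: Flat steel tee plate, 80 x 75 x 3 mm, lying on the bench right of the work; bystander. Origin near its middle, on the underside.
- driver: Screwdriver with red handle, 198 mm long, 28 mm thick, lying on the bench right of the work; bystander. Origin: middle of its underside.
- screw_jar: Glass jar with black lid, 62 mm across, 89 mm tall, standing at the right; bystander. Origin: centre of its underside.

How it is judged (in metres and radians):
At the end, for the whole second after the job is handed in: Post within 4 mm of its place on the fence (over 3 N on it); matching rail in its notch within 2.5 mm of the floor, square within 0.035 rad, level within 4 mm, at rest, pressed on the post with 6 to 20 N by fingers still on it, tool point over 50 mm from the notch floor (((x of post_wide in the frame of jig between -0.004 and 0.004 m and y of post_wide in the frame of jig between -0.02 and 0.02 m and x of rail_wide in the frame of post_wide between -0.1125 and -0.1 m and y of rail_wide in the frame of post_wide between -0.008 and 0.008 m and z of rail_wide in the frame of post_wide between -0.004 and 0.004 m and angle between the x axis of rail_wide and the x axis of post_wide, either way round below 0.035 rad and angle between the z axis of rail_wide and the z axis of post_wide, either way round below 0.05 rad and contact force between rail_wide and post_wide between 6 and 20 N and contact force between post_wide and jig above 3 N and contact force between the fingers and rail_wide above 3 N and horizontal distance between the grasp point and post_wide_notch above 0.05 m and linear speed of rail_wide below 0.01 m/s) or (x of post_narrow in the frame of jig between -0.004 and 0.004 m and y of post_narrow in the frame of jig between -0.02 and 0.02 m and x of rail_narrow in the frame of post_narrow between -0.1125 and -0.1 m and y of rail_narrow in the frame of post_narrow between -0.008 and 0.008 m and z of rail_narrow in the frame of post_narrow between -0.004 and 0.004 m and angle between the x axis of rail_narrow and the x axis of post_narrow, either way round below 0.035 rad and angle between the z axis of rail_narrow and the z axis of post_narrow, either way round below 0.05 rad and contact force between rail_narrow and post_narrow between 6 and 20 N and contact force between post_narrow and jig above 3 N and contact force between the fingers and rail_narrow above 3 N and horizontal distance between the grasp point and post_narrow_notch above 0.05 m and linear speed of rail_narrow below 0.01 m/s))); the arm keeps its last pose, push and grip.
It fails at once if the rail that does not belong to the post in the fence is moved more than 30 mm ((y of post_wide in the frame of jig between -0.1 and 0.1 m and distance of rail_narrow from where it was at the start of the episode above 0.03 m) or (y of post_narrow in the frame of jig between -0.1 and 0.1 m and distance of rail_wide from where it was at the start of the episode above 0.03 m)).
It fails at once if rail rammed against the post with more than 40 N (contact force between rail_wide and post_wide above 40 N or contact force between rail_narrow and post_narrow above 40 N).
It fails at once if a post is moved more than 30 mm (distance of any of post_wide, post_narrow from where it was at the start of the episode above 0.03 m).
It fails at once if a bystander (tee plate, screwdriver, jar) is moved more than 30 mm (distance of any of tee_plate, driver, screw_jar from where it was at the start of the episode above 0.03 m).
It also fails if it takes over 48 s, if anything falls off the work surface, if the arm or the gripper's body presses on something with over 40 N, if the wrist force passes 120 N, or if a joint passes its speed limit or range.

## Working session

There is one attempt and no reset: what is moved stays moved. The work goes in short steps, Python scripts to look and compute and a tool call to move; the robot and the scene stay as the last step left them, time stands still between calls to the robot, and variables do not carry over. Pictures are saved under pics/ and viewed, and the job is handed in when it is done.

Besides the shell and the picture viewer there is one more tool, called after ">>>" as name(argument=value, ...) on one line, values as JSON. apply_moves: Moves the arm, as the interface text tells. Its arguments: {"type":"object","properties":{"plan":{"type":"array","items":{"type":"array","items":{"type":"array","items":{"type":"number"}}}},"squeeze":{"type":"number"}},"required":["plan"]}

```bash
ls; mkdir -p pics
cat > h.py <<'E'
import numpy as np,cv2,sys
from station import manip,eyes,order
def save(n,fn,im=None):
    d=eyes.get_image(n); cv2.imwrite('pics/'+fn,d['img'][:,:,::-1]); np.savez('pics/'+fn+'.npz',**d); return d
def f(d): return 240/np.tan(np.radians(d['fov_y'])/2)
def cloud(d):
    v,u=np.mgrid[0:480,0:640]; z=d['z_map']; F=f(d)
    P=np.stack([(u-d['cx'])/F*z,(v-d['cy'])/F*z,z],-1)
    return (P-d['t'])@d['R']
E
python3 - <<'E'
from h import *
s=manip.read_state(); print(s)
for n in('scene','side','wrist'):
    d=save(n,n+'0.png'); print(n,d['fov_y'],d['cx'],d['cy'],d['R'],d['t'])
E
```

```text
pics
{'time': 0.0, 'joint_pos': array([-7.93896367e+01,  2.01233786e+01,  9.46765485e+01, -2.57376346e-04,
        6.52638664e+01, -4.84831107e+00]), 'joint_velocities': array([ 0.01408238,  0.01944214, -0.00725395, -0.0385079 ,  0.06977028,
        0.01959766]), 'joint_torque': array([ 2.66941177e-03, -5.06096256e+01, -2.91410100e+01,  4.85367582e-05,
        4.44427016e-03, -1.58922347e-05]), 'ee_pos': array([ 146.55728956, -529.80462007,  249.47023113]), 'tcp_rot': array([[ 9.63822461e-01,  2.66544969e-01, -2.09020695e-04],
       [ 2.66545035e-01, -9.63821845e-01,  1.09361823e-03],
       [ 9.00397255e-05, -1.10976724e-03, -9.99999380e-01]]), 'wrist_force': array([ 0.32520842, -0.23922679, -0.11295945]), 'moment': array([ 0.02033059,  0.00651614, -0.0105799 ]), 'width': 1.0019672139893927}
scene 57.37898898369967 328.01964189460483 240.3833452691362 [[ 0.85720359 -0.51465915  0.01810987]
 [-0.36866839 -0.63783913 -0.67619883]
 [ 0.3595631   0.57296353 -0.73649655]] [-496.30494451  150.79305902  952.79942499]
side 46.59344709681931 319.98315818432775 245.31317577564698 [[ 0.56090171 -0.82787405 -0.0037195 ]
 [-0.66991734 -0.45123392 -0.58957502]
 [ 0.48641549  0.3331854  -0.80770506]] [-364.50362422  334.66852712 1191.55862489]
wrist 65.70646984690485 318.0793164352863 239.66586222260855 [[ 2.67572824e-01 -9.63537628e-01  1.54069314e-04]
 [-9.28933848e-01 -2.57920937e-01  2.65628868e-01]
 [-2.55903672e-01 -7.12181867e-02 -9.64075350e-01]] [-550.15972937  -34.62695995  377.39470873]
```

View pics/scene0.png

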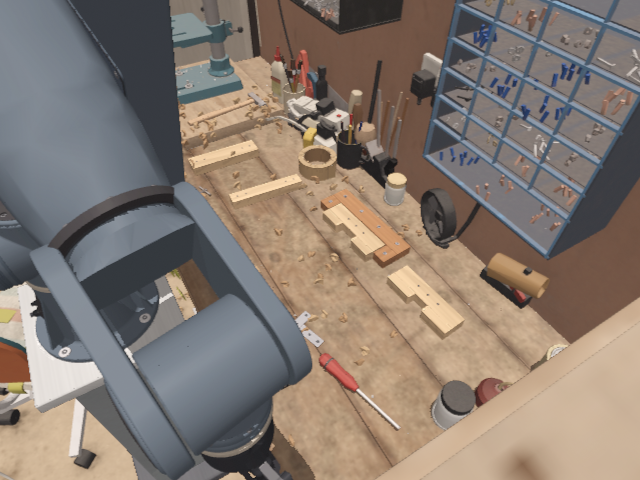

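View pics/side0.png

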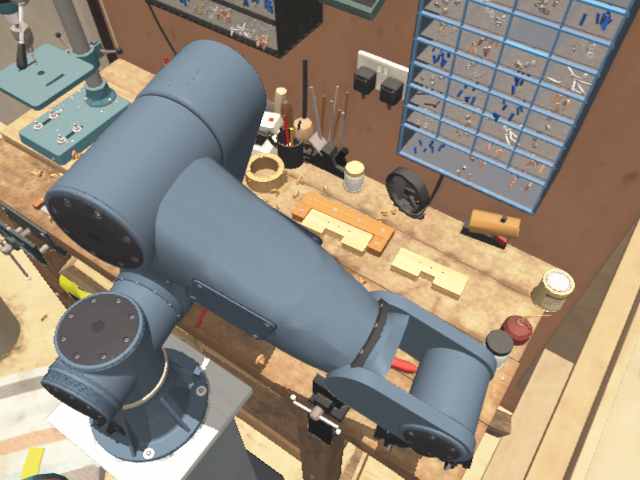

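The scene view shows the jig post at about (355,230), the spare post at (425,300), the rails at (222,155) and (265,190), the driver at (345,378) and the tee plate at (308,330). Next I'll rectify the image onto the 28 mm plane.

```bash
cat >> h.py <<'E'
def proj(d,X):
    c=X@d['R'].T+d['t']; F=f(d); return np.stack([c[...,0]/c[...,2]*F+d['cx'],c[...,1]/c[...,2]*F+d['cy']],-1)
def rect(d,x0,x1,y0,y1,z,s):
    # image: rows = x decreasing downward (x up), cols = y decreasing rightwards ; s px per mm
    H=int((x1-x0)*s);W=int((y1-y0)*s)
    r,c=np.mgrid[0:H,0:W]; X=np.stack([x1-r/s,y1-c/s,np.full(r.shape,float(z))],-1)
    m=proj(d,X).astype(np.float32); return cv2.remap(np.ascontiguousarray(d['img']),m[...,0],m[...,1],cv2.INTER_CUBIC)
def grid(im,x1,y1,s,step):
    im=im[:,:,::-1].copy()
    H,W=im.shape[:2]
    for x in range(-2000,2000,step):
        r=int((x1-x)*s)
        if 0<=r<H: cv2.line(im,(0,r),(W,r),(255,0,0),1); cv2.putText(im,str(x),(0,r-2),0,.4,(0,0,255),1)
        c=int((y1-x)*s)
        if 0<=c<W: cv2.line(im,(c,0),(c,H),(255,0,0),1); cv2.putText(im,str(x),(c,10),0,.4,(0,0,255),1)
    return im
E
python3 - <<'E'
from h import *
d=dict(np.load('pics/scene0.png.npz'))
P=cloud(d)
for u,v in((222,150),(265,187),(350,225),(425,298),(385,225),(345,378),(308,330),(317,160),(455,395)): print(u,v,P[v,u].round())
im=rect(d,200,900,-350,450,28,1); cv2.imwrite('pics/top0.png',grid(im,900,450,1,100))
E
```

```text
222 150 [436. 374.  29.]
265 187 [475. 162.  27.]
350 225 [596. -78.  28.]
425 298 [ 617. -347.   28.]
385 225 [ 676. -118.   23.]
345 378 [ 370. -411.   22.]
308 330 [ 365. -275.    5.]
317 160 [674. 223.   3.]
455 395 [ 494. -557.   90.]
```

View pics/top0.png

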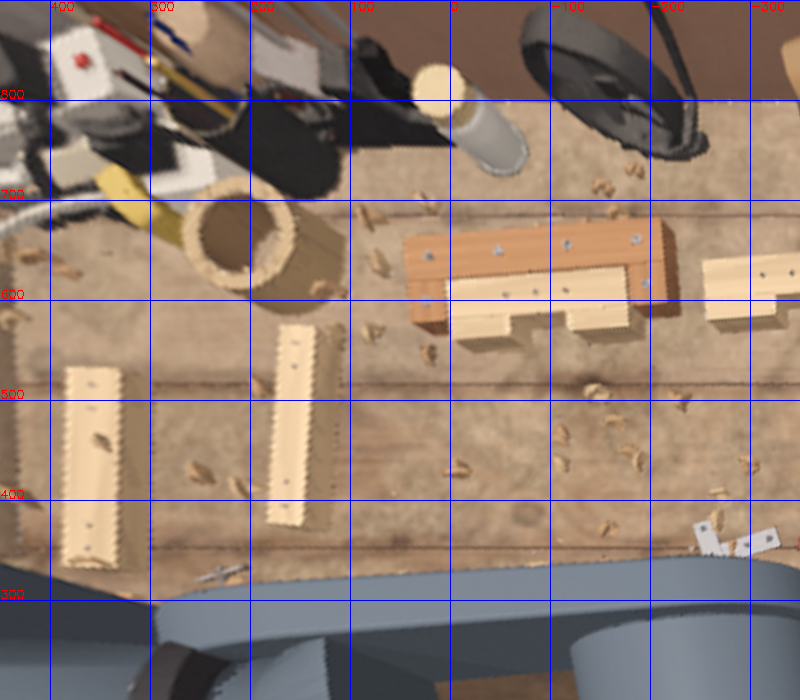

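Run:
```python
from h import *
d=dict(np.load('pics/scene0.png.npz'))
a=grid(rect(d,540,690,-220,60,28,2.8),690,60,2.8,20)
b=grid(rect(d,540,690,-440,-240,28,2.8),690,-240,2.8,20)
cv2.imwrite('pics/jigz.png',a);cv2.imwrite('pics/sparez.png',b)
cv2.imwrite('pics/railz.png',grid(rect(d,310,590,120,400,28,2),590,400,2,20))
```

```text
(no output)
```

View pics/jigz.png

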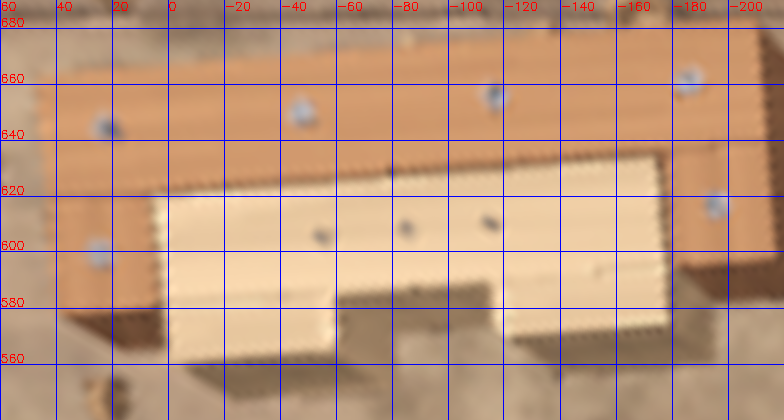

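View pics/sparez.png

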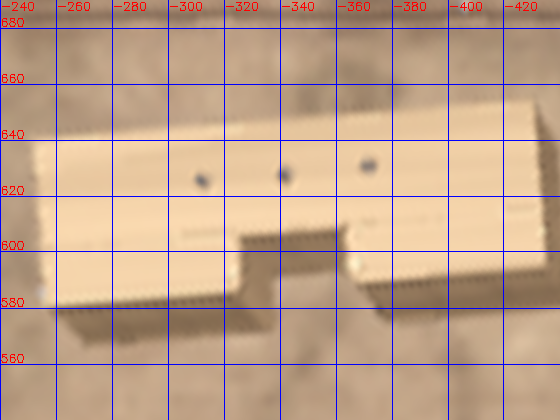

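View pics/railz.png

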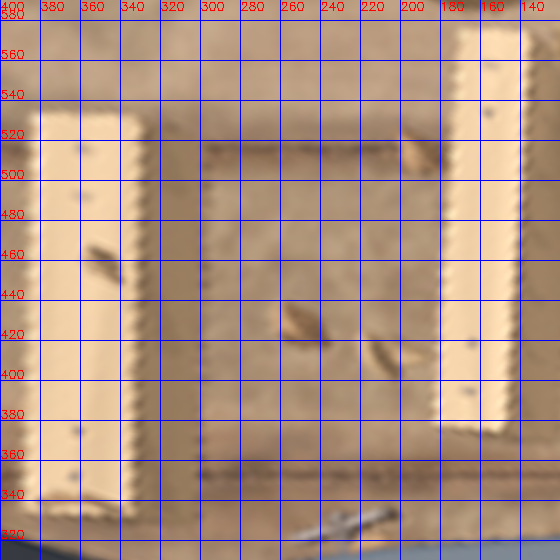

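```bash
cat >> h.py <<'E'
import json,os
def ld():
    if os.path.exists('cmd.json'): return json.load(open('cmd.json'))
    return [146.616,-530.083,249.99,15.458]
def axes(yaw):
    a=np.radians(yaw);c,s=np.cos(a),np.sin(a); return np.array([[c,s,0],[s,-c,0],[0,0,-1]]).T
def plan(tgt,hand=1,n=5,c=None):
    """tgt world x,y,z mm,yaw deg"""
    c=c or ld(); dl=axes(c[3]).T@(np.array(tgt[:3])-c[:3])/1000; sp=-(tgt[3]-c[3])
    print('dist/row',np.linalg.norm(dl)*1000/n,'spin/row',sp/n)
    print(json.dumps([[[hand]+[round(float(v)*k/n,4) for v in dl]+[round(sp*k/n,2)] for k in range(1,n+1)]]))
def did(row):
    c=ld(); p=np.array(c[:3])+axes(c[3])@np.array(row[1:4])*1000
    c=[*map(float,p),c[3]-row[4]]; json.dump(c,open('cmd.json','w')); print('cmd',np.round(c,2)); return c
E
python3 - <<'E'
from h import *
plan([300,-330,280,10],n=5)
E
```

```text
dist/row 50.7781285377868 spin/row 1.0916000000000001
[[[1, 0.0402, -0.0304, -0.006, 1.09], [1, 0.0805, -0.0608, -0.012, 2.18], [1, 0.1207, -0.0912, -0.018, 3.27], [1, 0.1609, -0.1216, -0.024, 4.37], [1, 0.2012, -0.152, -0.03, 5.46]]]
```

>>> apply_moves(plan=[[[1,0.04,-0.03,-0.006,1],[1,0.08,-0.06,-0.012,2],[1,0.12,-0.09,-0.018,3],[1,0.16,-0.12,-0.024,4],[1,0.2,-0.15,-0.03,5]]])

```text
time: 0.78
ee_pos: [300.1, -330.8, 280.1]
tcp_rot: [[0.984, 0.181, -0.0], [0.181, -0.984, 0.0], [0.0, -0.0, -1.0]]
wrist_force: [0.5, 0.3, -0.8]
width: 1.005
```

Run:
```python
from h import *
did([1,.2,-.15,-.03,5])
plan([460,-100,300,4.5],n=5)
s=manip.read_state();print(s['ee_pos'],s['tcp_rot'][:,0],s['time'],s['wrist_force'])
```

```text
cmd [ 299.4  -332.2   279.99   10.46]
dist/row 56.60755974882718 spin/row 1.1916
[[[1, 0.04, -0.0398, -0.004, 1.19], [1, 0.08, -0.0797, -0.008, 2.38], [1, 0.12, -0.1195, -0.012, 3.57], [1, 0.1601, -0.1594, -0.016, 4.77], [1, 0.2001, -0.1992, -0.02, 5.96]]]
[ 300.09338549 -330.76445027  280.11862387] [9.83528074e-01 1.80755436e-01 2.25207621e-06] 0.775 [ 0.47232448  0.33279562 -0.75410191]
```

>>> apply_moves(plan=[[[1,0.04,-0.04,-0.004,1.2],[1,0.08,-0.08,-0.008,2.4],[1,0.12,-0.12,-0.012,3.6],[1,0.16,-0.16,-0.016,4.8],[1,0.2,-0.2,-0.02,6]]])

```text
time: 1.4
ee_pos: [460.5, -97.5, 300.1]
tcp_rot: [[0.997, 0.077, 0.0], [0.077, -0.997, -0.0], [0.0, 0.0, -1.0]]
wrist_force: [0.6, -0.3, -0.7]
width: 1.003
```

Run:
```python
from h import *
did([1,.2,-.2,-.02,6])
d=save('wrist','wrist1.png'); save('scene','scene1.png')
s=manip.read_state();print(s['ee_pos'],s['tcp_rot'][:,0],s['time'],s['wrist_force'])
print(d['fov_y'],d['R'],d['t'], -d['R'].T@d['t'])
```

```text
cmd [459.78 -99.22 299.99   4.46]
[461.64171278 -95.64791463 300.14927563] [9.96656297e-01 8.17033823e-02 8.85364216e-04] 1.5 [-0.23957845 -0.30718777  0.357039  ]
65.70646984690485 [[ 0.07819379 -0.99693731  0.00131934]
 [-0.96121752 -0.07504093  0.26538602]
 [-0.26447422 -0.02201971 -0.96414134]] [-133.91537016  387.90544539  546.10433879] [527.7633771  -92.3713837  423.75376699]
```

View pics/wrist1.png

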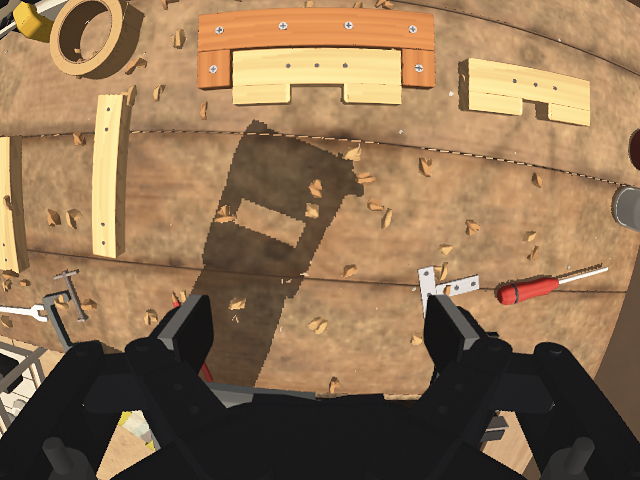

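View pics/scene1.png

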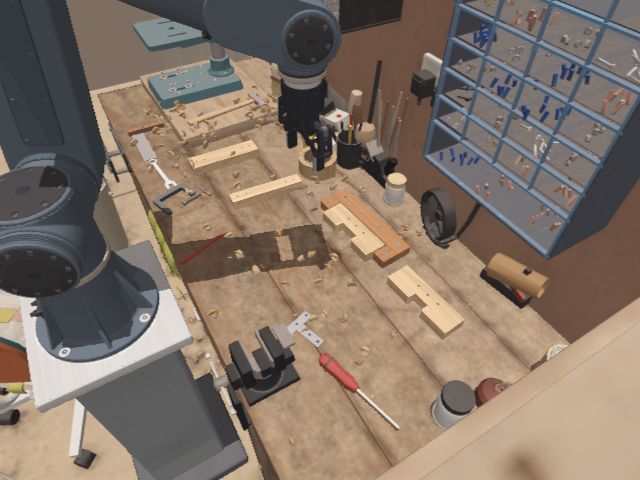

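The wrist view shows the post in the jig, with its notch at about (320,93) and its floor at about row 85. The spare post is at (530,95) and the narrow rail at (110,175). The wide rail is only partly visible at the left edge. The scene view shows a vise at (262,360) near the front edge. I'll rectify the fisheye image.

```bash
cat >> h.py <<'E'
def fproj(d,X):
    c=X@d['R'].T+d['t']; F=f(d); rr=np.hypot(c[...,0],c[...,1]); th=np.arctan2(rr,c[...,2]); k=F*th/np.maximum(rr,1e-9)
    return np.stack([c[...,0]*k+d['cx'],c[...,1]*k+d['cy']],-1)
def frect(d,x0,x1,y0,y1,z,s):
    H=int((x1-x0)*s);W=int((y1-y0)*s)
    r,c=np.mgrid[0:H,0:W]; X=np.stack([x1-r/s,y1-c/s,np.full(r.shape,float(z))],-1)
    m=fproj(d,X).astype(np.float32); return cv2.remap(np.ascontiguousarray(d['img']),m[...,0],m[...,1],cv2.INTER_CUBIC)
E
python3 - <<'E'
from h import *
s=manip.read_state();print(s['ee_pos'],s['time'],s['joint_velocities'])
d=dict(np.load('pics/wrist1.png.npz'))
cv2.imwrite('pics/jigw.png',grid(frect(d,540,690,-220,60,28,2.8),690,60,2.8,20))
d=dict(np.load('pics/scene1.png.npz'))
cv2.imwrite('pics/jigs1.png',grid(rect(d,540,690,-220,60,28,2.8),690,60,2.8,20))
E
```

```text
[461.64171278 -95.64791463 300.14927563] 1.5 [-5.13307245 -0.98436408  2.26038727 -1.37447426 -0.22106655 -6.07313324]
```

View pics/jigw.png

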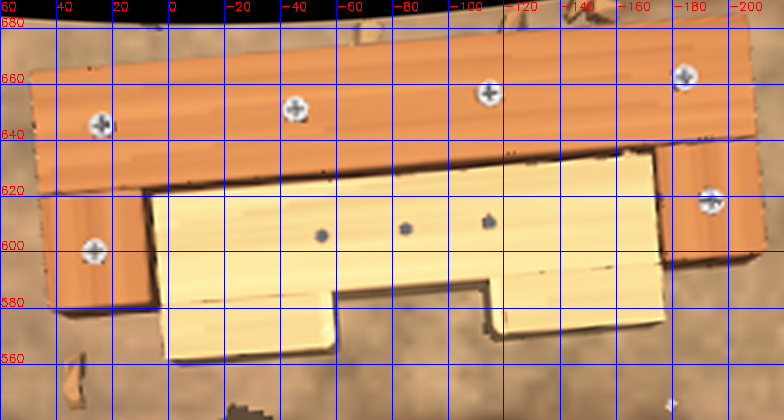

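Run:
```python
from h import *
plan([430,130,260,2.5],n=5)
```

```text
dist/row 46.916349022340604 spin/row 0.39160000000000006
[[[1, -0.0024, -0.0462, 0.008, 0.39], [1, -0.0047, -0.0923, 0.016, 0.78], [1, -0.0071, -0.1385, 0.024, 1.17], [1, -0.0095, -0.1847, 0.032, 1.57], [1, -0.0119, -0.2308, 0.04, 1.96]]]
```

>>> apply_moves(plan=[[[1,-0.0024,-0.046,0.008,0.4],[1,-0.0048,-0.092,0.016,0.8],[1,-0.0072,-0.138,0.024,1.2],[1,-0.0096,-0.184,0.032,1.6],[1,-0.012,-0.23,0.04,2]]])

```text
time: 2.12
ee_pos: [429.5, 130.1, 259.7]
tcp_rot: [[0.999, 0.042, 0.0], [0.042, -0.999, -0.0], [0.0, 0.0, -1.0]]
wrist_force: [0.5, -0.6, -0.5]
width: 1.002
```

Run:
```python
from h import *
did([1,-.012,-.23,.04,2])
plan([434,360,200,0.5],n=5)
```

```text
cmd [429.93 129.15 259.99   2.46]
dist/row 47.71053139953346 spin/row 0.39160000000000006
[[[1, 0.0028, -0.0461, 0.012, 0.39], [1, 0.0056, -0.0922, 0.024, 0.78], [1, 0.0084, -0.1383, 0.036, 1.17], [1, 0.0112, -0.1844, 0.048, 1.57], [1, 0.014, -0.2305, 0.06, 1.96]]]
```

>>> apply_moves(plan=[[[1,0.003,-0.05,0.012,0.5],[1,0.006,-0.1,0.024,1],[1,0.01,-0.16,0.04,1.5],[1,0.014,-0.21,0.055,2],[1,0.014,-0.23,0.06,2]]])

```text
time: 2.75
ee_pos: [433.6, 360.9, 198.7]
tcp_rot: [[1.0, 0.01, -0.001], [0.01, -1.0, -0.001], [-0.001, 0.001, -1.0]]
wrist_force: [-0.7, -0.6, -0.2]
width: 1.002
```

Run:
```python
from h import *
did([1,.014,-.23,.06,2])
save('scene','scene2.png');save('scene','scene2.png');d=save('wrist','wrist2.png'); 
s=manip.read_state();print(s['ee_pos'],s['tcp_rot'][:,0],s['time'],s['wrist_force'])
cv2.imwrite('pics/rail2.png',grid(frect(d,310,560,310,410,28,2.2),560,410,2.2,20))
```

```text
cmd [434.06 359.54 199.99   0.46]
[433.99124742 359.02957418 199.77157713] [ 9.99961307e-01  8.77757055e-03 -5.82043698e-04] 2.9 [ 0.3713262  -0.34633374  0.18535981]
```

View pics/wrist2.png

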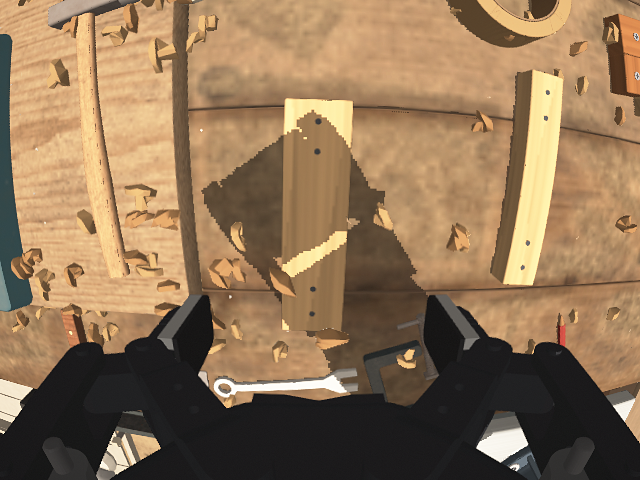

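View pics/rail2.png

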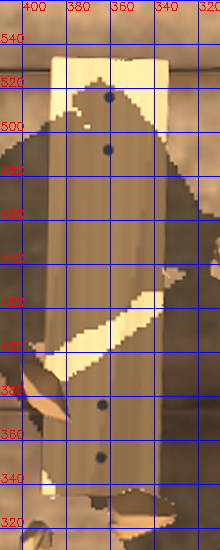

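View pics/scene2.png

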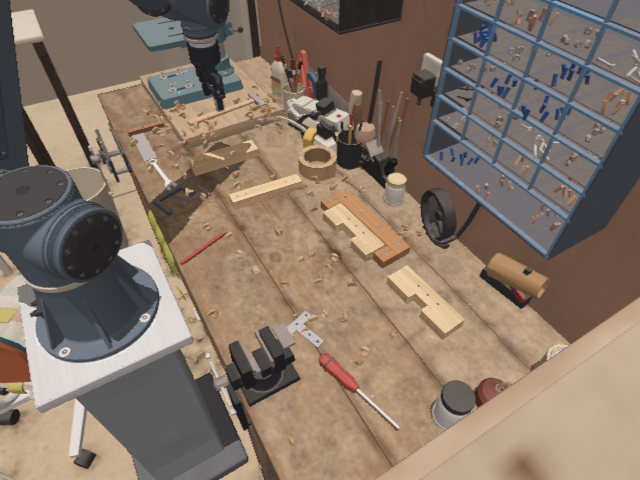

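Run:
```python
from h import *
plan([434.5,361,26,-1.2],n=5)
P=cloud(dict(np.load('pics/scene1.png.npz')))
m=(P[...,0]>340)&(P[...,0]<540)&(P[...,1]>395)&(P[...,1]<480)
for y in range(395,480,8):
    k=m&(abs(P[...,1]-y)<4); print(y,np.percentile(P[k][:,2],[50,90,99]).round(0))
```

```text
dist/row 34.79934055737869 spin/row 0.3316
[[[1, 0.0001, -0.0003, 0.0348, 0.33], [1, 0.0002, -0.0006, 0.0696, 0.66], [1, 0.0003, -0.0009, 0.1044, 0.99], [1, 0.0004, -0.0012, 0.1392, 1.33], [1, 0.0005, -0.0015, 0.174, 1.66]]]Traceback (most recent call last):
  File "<stdin>", line 6, in <module>
    return _quantile_unchecked(
        a, q, axis, out, overwrite_input, method, keepdims, weights)
    return _ureduce(a,
                    func=_quantile_ureduce_func,
    ...<5 lines>...
                    overwrite_input=overwrite_input,
                    method=method)
    r = func(a, **kwargs)
    result = _quantile(arr,
                       quantiles=q,
    ...<2 lines>...
                       out=out,
                       weights=wgt)
    slices_having_nans = np.isnan(arr[-1, ...])
                                  ~~~^^^^^^^^^
IndexError: index -1 is out of bounds for axis 0 with size 0
```

Run:
```python
from h import *
for n in('scene0','scene1','scene2'):
    d=dict(np.load('pics/%s.png.npz'%n));P=cloud(d);P[d['z_map']==0]=np.nan
    print(n,(d['z_map']==0).sum())
    for y in range(330,520,12):
        k=(P[...,0]>380)&(P[...,0]<520)&(abs(P[...,1]-y)<6)
        print(y,k.sum(),np.percentile(P[k][:,2],[10,50,90]).round(0) if k.sum() else '')
```

```text
scene0 1235
330 369 [-3.  9. 25.]
342 218 [ 2. 24. 28.]
354 96 [24. 26. 28.]
366 111 [24. 26. 28.]
378 144 [24. 26. 62.]
390 47 [24. 26. 65.]
402 1 [64. 64. 64.]
414 34 [54. 59. 64.]
426 76 [-3.  0. 59.]
438 109 [-4. -2. 53.]
450 89 [-4. -2. -1.]
462 119 [-4. -2. 25.]
474 486 [-1. 21. 40.]
486 119 [36. 39. 55.]
498 125 [36. 40. 55.]
510 77 [37. 39. 53.]
scene1 1242
330 364 [-3.  9. 25.]
342 221 [ 1. 22. 27.]
354 98 [23. 26. 27.]
366 117 [24. 26. 28.]
378 149 [24. 27. 61.]
390 41 [24. 25. 66.]
402 0 
414 35 [53. 58. 64.]
426 78 [-3. -0. 62.]
438 115 [-4. -2.  2.]
450 90 [-4. -2.  0.]
462 109 [-4. -2. 17.]
474 501 [-0. 21. 39.]
486 120 [37. 39. 56.]
498 120 [37. 39. 57.]
510 77 [37. 39. 53.]
scene2 1234
330 1183 [  2. 323. 390.]
342 545 [ 12. 314. 398.]
354 258 [ 25. 326. 402.]
366 210 [ 24.  29. 412.]
378 198 [ 25.  28. 407.]
390 67 [ 24.  26. 397.]
402 101 [195. 213. 237.]
414 47 [ 54.  59. 239.]
426 96 [ -2.  48. 253.]
438 111 [-4. -2. 58.]
450 98 [-4. -2. -0.]
462 108 [-5. -2. 11.]
474 494 [-1. 21. 40.]
486 125 [36. 39. 56.]
498 106 [36. 39. 55.]
510 93 [36. 39. 53.]
```

Run:
```python
from h import *
d=dict(np.load('pics/scene1.png.npz'));P=cloud(d);P[d['z_map']==0]=np.nan
k=(P[...,0]>330)&(P[...,0]<560)&(P[...,1]>370)&(P[...,1]<440)&(P[...,2]>45)
v,u=np.nonzero(k); print(len(u),u.min(),u.max(),v.min(),v.max(), P[k][::8].round())
im=d['img'][:,:,::-1].copy(); im[k]=(0,0,255)
cv2.imwrite('pics/dbg.png',cv2.resize(im[60:240,80:360],None,fx=2.8,fy=2.8,interpolation=cv2.INTER_NEAREST))
```

```text
116 199 216 132 149 [[437. 429.  59.]
 [440. 419.  61.]
 [429. 413.  64.]
 [405. 425.  62.]
 [438. 415.  57.]
 [411. 426.  56.]
 [393. 426.  59.]
 [424. 413.  55.]
 [395. 419.  55.]
 [400. 417.  51.]
 [400. 385.  66.]
 [392. 379.  67.]
 [400. 381.  59.]
 [386. 374.  61.]
 [395. 379.  52.]]
```

View pics/dbg.png

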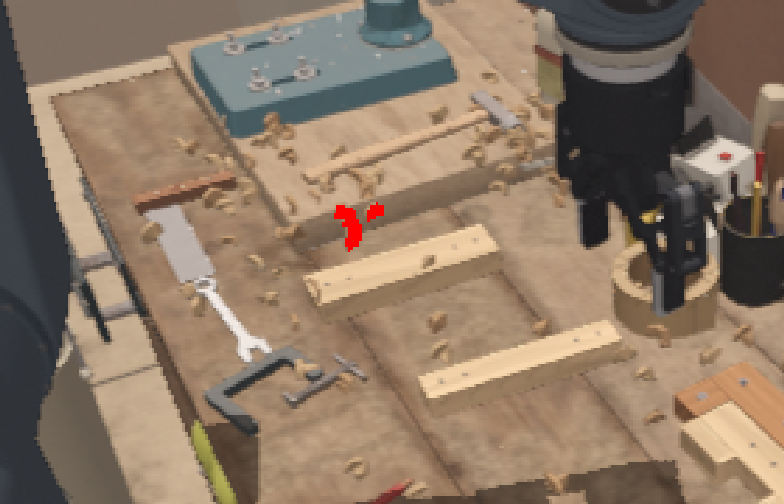

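The red patch has nothing under it, only a depth artefact on the bench, and the board step at y≥470 mm is clear of the fingers. Descending.

>>> apply_moves(plan=[[[1,0,0,0.04,0.5],[1,0,-0.001,0.085,1],[1,0,-0.0015,0.13,1.5],[1,0,-0.0015,0.16,1.7],[1,0,-0.0015,0.174,1.7]]], squeeze=80)

```text
time: 3.52
ee_pos: [434.2, 359.4, 25.3]
tcp_rot: [[1.0, -0.023, -0.001], [-0.023, -1.0, -0.001], [-0.001, 0.001, -1.0]]
wrist_force: [0.5, 0.5, 1.0]
width: 1.0
```

Run:
```python
from h import *
did([1,0,-.0015,.174,1.7])
d=save('wrist','wrist3.png')
s=manip.read_state();print(s['ee_pos'],s['tcp_rot'][:,0],s['time'],s['wrist_force'],s['width'])
```

```text
cmd [434.05 361.04  25.99  -1.24]
[433.8862671  359.45290114  24.49891211] [ 0.99973863 -0.02280132 -0.00166586] 3.575 [-1.64927114 -1.3432691  -1.07424963] 0.9987304684447919
```

View pics/wrist3.png

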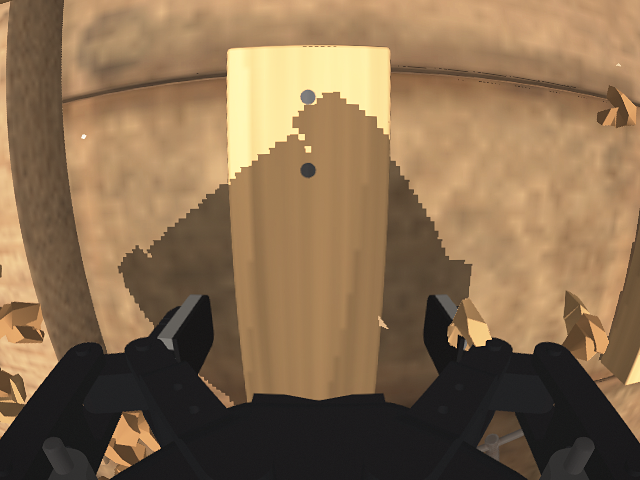

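>>> apply_moves(plan=[[[-1,0,0,0,0],[-1,0,0,0,0],[-1,0,0,0,0],[-1,0,0,0,0]]], squeeze=80)

```text
time: 4.08
ee_pos: [435.0, 361.5, 27.9]
tcp_rot: [[1.0, -0.022, 0.002], [-0.022, -1.0, 0.002], [0.002, -0.002, -1.0]]
wrist_force: [0.2, -1.4, 7.9]
width: 0.612
```

Run:
```python
from h import *
s=manip.read_state();print(s['ee_pos'],s['tcp_rot'][:,0],s['time'],s['wrist_force'],s['width'],s['joint_velocities'])
```

```text
[434.99866458 361.51440789  27.89353135] [ 0.99976533 -0.02152308  0.00245844] 4.075 [ 0.16830831 -1.43175868  7.94823218] 0.6115493738093871 [ 0.00844928 -0.0600951   0.04213937  0.09950388 -0.02725565  0.02135793]
```

The tips touch the bench because the pads swing forward as they close. I'll regrip about 6 mm higher.

>>> apply_moves(plan=[[[0.9,0,0,0,0],[0.9,0,0,0,0],[0.9,0,0,-0.003,0],[0.9,0,0,-0.006,0],[0.9,0,0,-0.006,0]]])

```text
time: 4.7
ee_pos: [434.2, 361.1, 32.3]
tcp_rot: [[1.0, -0.022, 0.0], [-0.022, -1.0, 0.0], [0.0, -0.0, -1.0]]
wrist_force: [0.0, 0.0, -0.3]
width: 0.951
```

>>> apply_moves(plan=[[[-1,0,0,0,0],[-1,0,0,0,0],[-1,0,0,0,0],[-1,0,0,0,0],[-1,0,0,0,0]]], squeeze=80)

```text
time: 5.32
ee_pos: [434.2, 361.2, 32.5]
tcp_rot: [[1.0, -0.022, 0.0], [-0.022, -1.0, 0.0], [0.0, -0.0, -1.0]]
wrist_force: [-1.7, -1.3, 7.3]
width: 0.605
```

Run:
```python
from h import *
did([1,0,0,-.006,0])
s=manip.read_state();print(s['ee_pos'],s['tcp_rot'],s['time'],s['wrist_force'],s['width'])
```

```text
cmd [434.05 361.04  31.99  -1.24]
[434.24036046 361.18549367  32.49224542] [[ 9.99768090e-01 -2.15303019e-02  4.61543634e-04]
 [-2.15304191e-02 -9.99768162e-01  2.50447867e-04]
 [ 4.56044413e-04 -2.60327013e-04 -9.99999862e-01]] 5.325 [-1.692602   -1.25151327  7.34267761] 0.6049685003232178
```

Run:
```python
from h import *
c=ld(); plan([434,361,102,-1.2],hand=-1,n=3); c1=[434.05,361.04,102,-1.24]
plan([445,140,102,2],hand=-1,n=5,c=c1)
plan([448,-97,90,4.5],hand=-1,n=5,c=[445,140,102,2])
```

```text
dist/row 23.336675160315934 spin/row -0.013999999999999938
[[[-1, -0.0, 0.0, -0.0233, -0.01], [-1, -0.0, 0.0, -0.0467, -0.03], [-1, -0.0, 0.0, -0.07, -0.04]]]
dist/row 44.2622114675713 spin/row -0.648
[[[-1, 0.0031, 0.0442, 0.0, -0.65], [-1, 0.0063, 0.0883, 0.0, -1.3], [-1, 0.0094, 0.1325, 0.0, -1.94], [-1, 0.0126, 0.1766, 0.0, -2.59], [-1, 0.0157, 0.2208, 0.0, -3.24]]]
dist/row 47.46451305975866 spin/row -0.5
[[[-1, -0.0011, 0.0474, 0.0024, -0.5], [-1, -0.0021, 0.0948, 0.0048, -1.0], [-1, -0.0032, 0.1422, 0.0072, -1.5], [-1, -0.0042, 0.1896, 0.0096, -2.0], [-1, -0.0053, 0.237, 0.012, -2.5]]]
```

>>> apply_moves(plan=[[[-1,0,0,-0.015,0],[-1,0,0,-0.04,0],[-1,0,0,-0.06,0],[-1,0,0,-0.07,0],[-1,0,0,-0.07,0]]])

```text
time: 5.95
ee_pos: [434.2, 361.2, 102.6]
tcp_rot: [[1.0, -0.022, 0.001], [-0.022, -1.0, 0.001], [0.001, -0.001, -1.0]]
wrist_force: [0.5, 0.2, -1.7]
width: 0.603
```

Run:
```python
from h import *
did([1,0,0,-.07,0])
s=manip.read_state();print(s['ee_pos'],s['tcp_rot'][:,2],s['time'],s['wrist_force'],s['moment'],s['width'])
```

```text
cmd [434.05 361.04 101.99  -1.24]
[434.21089027 361.17699393 102.60613052] [ 8.85290102e-04  6.39918332e-04 -9.99999403e-01] 5.95 [ 0.5398514   0.16656135 -1.73388021] [0.04298101 0.01552813 0.00227603] 0.602646152622088
```

>>> apply_moves(plan=[[[-1,0.002,0.03,0,-0.5],[-1,0.006,0.08,0,-1.2],[-1,0.01,0.13,0,-2],[-1,0.013,0.18,0,-2.6],[-1,0.016,0.22,0,-3.2]]])

```text
time: 6.58
ee_pos: [444.7, 138.9, 101.4]
tcp_rot: [[0.999, 0.034, -0.001], [0.034, -0.999, -0.0], [-0.001, 0.0, -1.0]]
wrist_force: [0.8, 1.3, -1.1]
width: 0.608
```

Run:
```python
from h import *
did([1,.016,.22,0,-3.2])
plan([448,-97,90,4.5],hand=-1,n=5)
```

```text
cmd [445.27 140.74 101.99   1.96]
dist/row 47.612139834310554 spin/row -0.5084
[[[-1, -0.0011, 0.0475, 0.0024, -0.51], [-1, -0.0022, 0.0951, 0.0048, -1.02], [-1, -0.0032, 0.1426, 0.0072, -1.53], [-1, -0.0043, 0.1902, 0.0096, -2.03], [-1, -0.0054, 0.2377, 0.012, -2.54]]]
```

>>> apply_moves(plan=[[[-1,-0.001,0.055,0.002,-0.6],[-1,-0.002,0.11,0.005,-1.2],[-1,-0.004,0.17,0.009,-1.9],[-1,-0.005,0.22,0.012,-2.5],[-1,-0.0055,0.2375,0.012,-2.54]]])

```text
time: 7.2
ee_pos: [447.3, -99.1, 89.2]
tcp_rot: [[0.997, 0.076, -0.001], [0.076, -0.997, 0.0], [-0.001, -0.0, -1.0]]
wrist_force: [-0.7, -0.0, -0.9]
width: 0.602
```

Run:
```python
from h import *
did([1,-.0055,.2375,.012,-2.54])
save('scene','scene4.png');save('scene','scene4.png');d=save('wrist','wrist4.png'); s1=save('scene','scene4.png')
s=manip.read_state();print(s['ee_pos'],s['tcp_rot'][:,0],s['tcp_rot'][:,2],s['time'],s['wrist_force'])
```

```text
cmd [447.89 -96.81  89.99   4.5 ]
[447.50041463 -96.45246138  89.52769317] [ 0.99696427  0.07785397 -0.00100248] [-1.04001663e-03  4.41544463e-04 -9.99999362e-01] 7.4 [-0.99915152  0.20451324 -1.30086366]
```

View pics/wrist4.png

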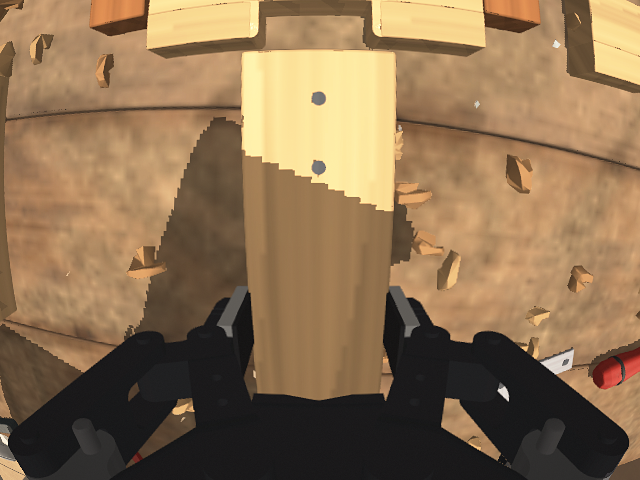

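View pics/scene4.png

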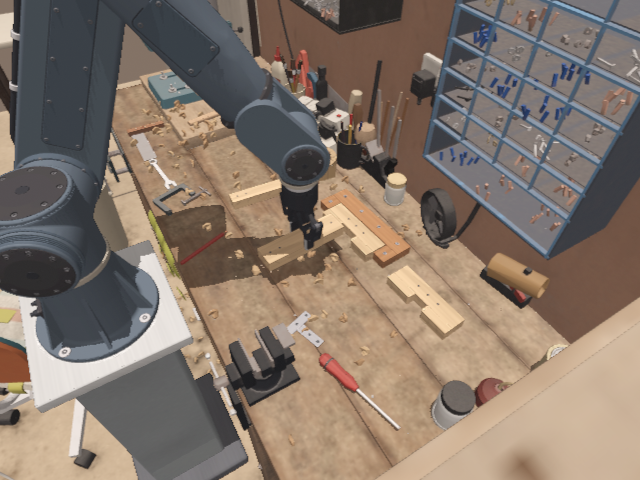

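Rail held squarely, its end at about (320,50), with the notch mouth at (262–368, 45). I'll descend before measuring the offset so both are at the same height.

>>> apply_moves(plan=[[[-1,0,0,0.02,0],[-1,0,0,0.04,0],[-1,0,0,0.05,0],[-1,0,0,0.054,0],[-1,0,0,0.054,0]]])

```text
time: 8.02
ee_pos: [448.0, -96.6, 36.1]
tcp_rot: [[0.997, 0.079, 0.0], [0.079, -0.997, -0.0], [0.0, 0.0, -1.0]]
wrist_force: [-0.0, 0.1, -1.0]
width: 0.606
```

Run:
```python
from h import *
did([1,0,0,.054,0])
s1=save('scene','scene5.png');d=save('wrist','wrist5.png'); 
s=manip.read_state();print(s['ee_pos'],s['tcp_rot'][:,0],s['tcp_rot'][:,2],s['time'],s['wrist_force'])
cv2.imwrite('pics/fitw.png',grid(frect(d,470,650,-200,20,30,3.3),650,20,3.3,20))
cv2.imwrite('pics/fits.png',grid(rect(s1,470,650,-200,20,30,3.3),650,20,3.3,20))
```

```text
cmd [447.89 -96.81  35.99   4.5 ]
[448.16019402 -96.78202506  36.44405455] [9.96908346e-01 7.85703251e-02 6.73011311e-04] [ 6.91372506e-04 -2.06488728e-04 -9.99999740e-01] 8.125 [-0.31744481 -0.17582562 -0.87735213]
```

View pics/fitw.png

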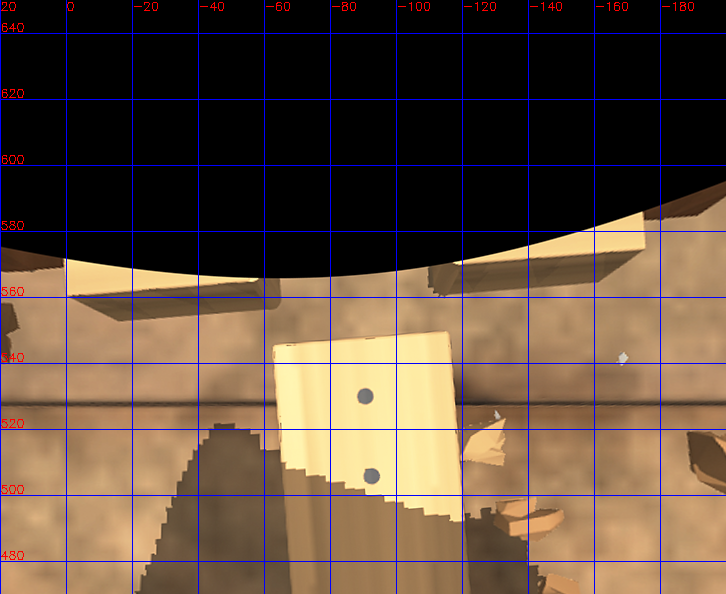

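View pics/fits.png

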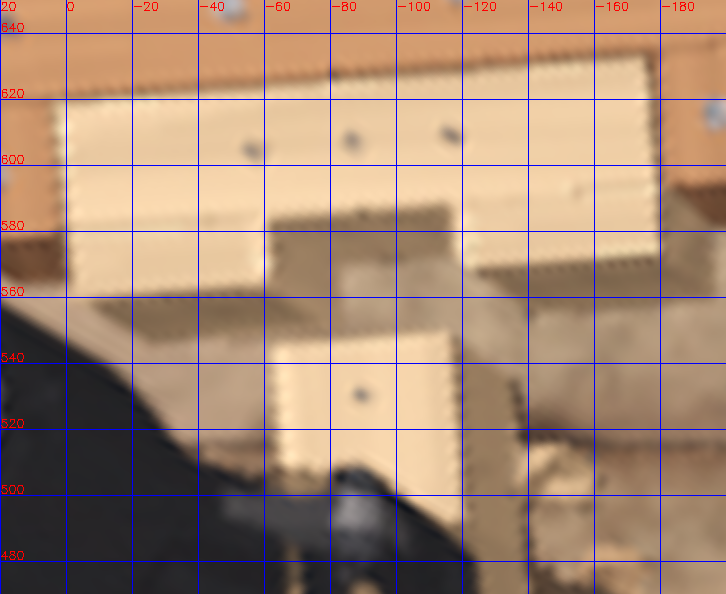

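View pics/wrist5.png

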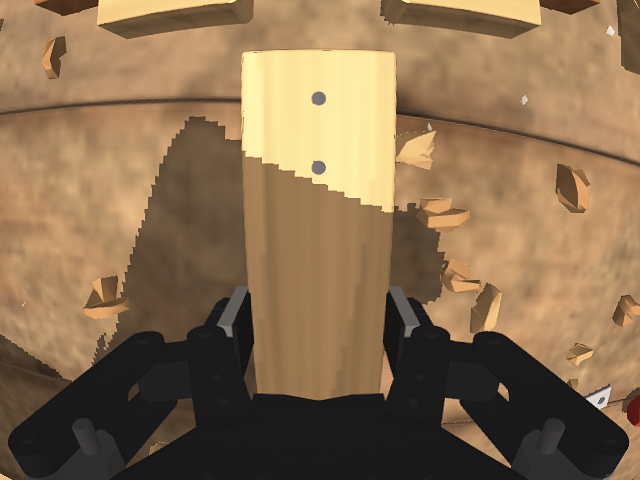

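```bash
cat >> h.py <<'E'
TH=np.radians(4.5); PO=np.array([598.75,-85.6])
def prect(d,px0,px1,py0,py1,z,s,fish=False):
    H=int((px1-px0)*s);W=int((py1-py0)*s); r,c=np.mgrid[0:H,0:W]; a=px1-r/s; b=py1-c/s
    X=np.stack([PO[0]+a*np.cos(TH)-b*np.sin(TH),PO[1]+a*np.sin(TH)+b*np.cos(TH),np.full(r.shape,float(z))],-1)
    m=(fproj if fish else proj)(d,X).astype(np.float32); return cv2.remap(np.ascontiguousarray(d['img']),m[...,0],m[...,1],cv2.INTER_CUBIC)
E
python3 - <<'E'
from h import *
d=dict(np.load('pics/scene5.png.npz'))
sd=save('side','side5.png')
for n,dd in(('s',d),('d',sd)):
    a=grid(prect(dd,-40,40,-50,50,28,6)[:,:,:],40,50,6,10); b=grid(prect(dd,-75,-35,-50,50,32,6),-35,50,6,10)
    cv2.imwrite('pics/pf_%s.png'%n,np.vstack([a[:400],b[:200]]))
E
```

```text
(no output)
```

View pics/pf_s.png

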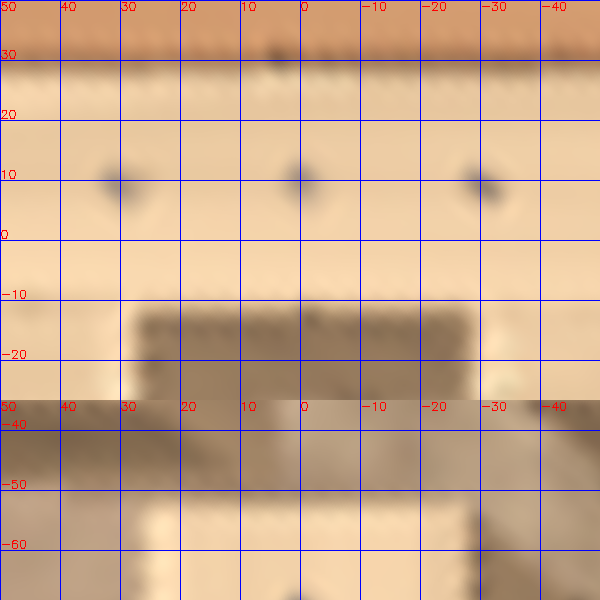

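View pics/pf_d.png

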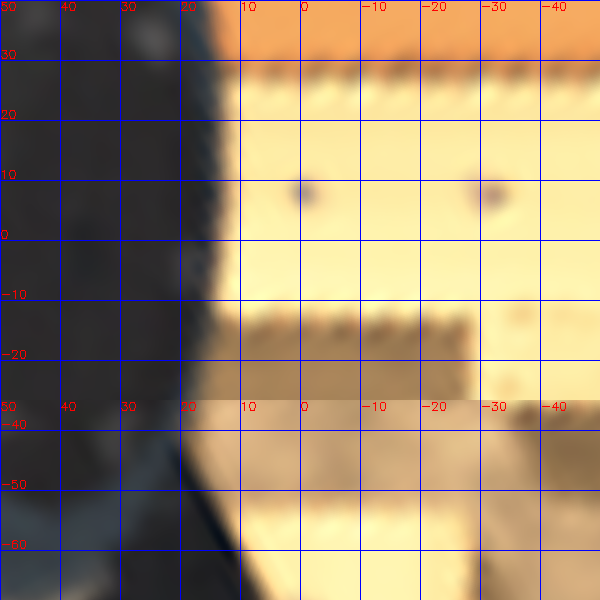

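Post frame is confirmed by both cameras: notch centred at 0 and angle 4.5°. The rail end sits about 1 mm to −y and 40 mm short of the floor. I'll correct the lateral offset, lower it and advance to the mouth.

>>> apply_moves(plan=[[[-1,0.003,-0.0005,0.0015,0],[-1,0.008,-0.001,0.003,0],[-1,0.012,-0.001,0.003,0],[-1,0.014,-0.001,0.003,0],[-1,0.014,-0.001,0.003,0]]])

```text
time: 8.8
ee_pos: [461.9, -94.7, 33.0]
tcp_rot: [[0.997, 0.079, 0.0], [0.079, -0.997, 0.0], [0.0, -0.0, -1.0]]
wrist_force: [0.0, 0.2, -1.4]
width: 0.603
```

Run:
```python
from h import *
did([1,.014,-.001,.003,0])
d=save('scene','scene6.png');sd=save('side','side6.png')
s=manip.read_state();print(s['ee_pos'],s['tcp_rot'][:,0],s['time'],s['wrist_force'],s['width'])
for n,dd in(('s',d),('d',sd)):
    a=grid(prect(dd,-60,40,-50,50,28,6)[:,:,:],40,50,6,10)
    cv2.imwrite('pics/pg_%s.png'%n,a)
```

```text
cmd [461.77 -94.71  32.99   4.5 ]
[461.66279455 -94.72006285  32.96719109] [ 9.96922665e-01  7.83911715e-02 -1.55900900e-04] 8.9 [-0.92898006 -0.62707833 -0.86090119] 0.6105195748010103
```

View pics/pg_s.png

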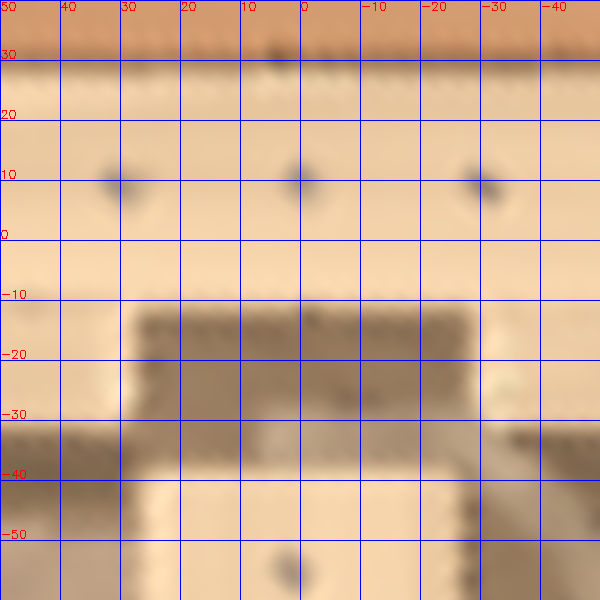

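View pics/pg_d.png

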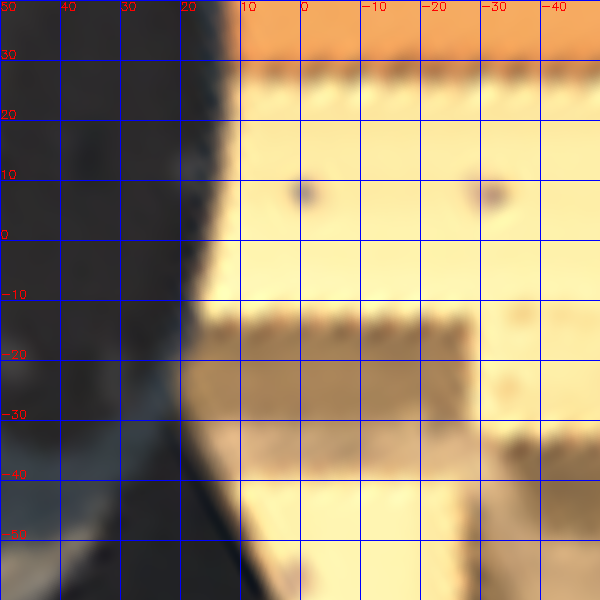

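>>> apply_moves(plan=[[[-1,0.004,0,0,0],[-1,0.008,0,0,0],[-1,0.011,0,0,0],[-1,0.014,0,0,0],[-1,0.017,0,0,0]]])

```text
time: 9.52
ee_pos: [478.9, -93.3, 33.0]
tcp_rot: [[0.997, 0.078, -0.0], [0.078, -0.997, 0.0], [-0.0, -0.0, -1.0]]
wrist_force: [-0.4, -0.0, -0.8]
width: 0.602
```

Run:
```python
from h import *
did([1,.017,0,0,0])
s=manip.read_state();print(s['ee_pos'],s['tcp_rot'][:,0],s['time'],s['wrist_force'],s['moment'],s['width'])
```

```text
cmd [478.72 -93.38  32.99   4.5 ]
[478.9093943  -93.33690263  32.98566438] [ 9.96916987e-01  7.84634848e-02 -3.99497344e-05] 9.525 [-0.3825974  -0.03701611 -0.75195166] [-0.00223728  0.01455822 -0.02763806] 0.6024095903087205
```

No side contact. About 9 mm to go, so slowly now.

>>> apply_moves(plan=[[[-1,0.002,0,0,0],[-1,0.004,0,0,0],[-1,0.0055,0,0,0],[-1,0.0065,0,0,0],[-1,0.0075,0,0,0]]])

```text
time: 10.15
ee_pos: [486.2, -92.8, 33.0]
tcp_rot: [[0.997, 0.078, -0.0], [0.078, -0.997, 0.0], [-0.0, -0.0, -1.0]]
wrist_force: [-0.0, -0.0, -2.2]
width: 0.606
```

>>> apply_moves(plan=[[[-1,0.0005,0,0,0],[-1,0.001,0,0,0],[-1,0.001,0,0,0]]])

```text
time: 10.52
ee_pos: [487.2, -92.7, 33.0]
tcp_rot: [[0.997, 0.078, -0.0], [0.078, -0.997, 0.0], [-0.0, -0.0, -1.0]]
wrist_force: [0.2, -0.7, -0.5]
width: 0.61
```

>>> apply_moves(plan=[[[-1,0.0005,0,0,0],[-1,0.001,0,0,0],[-1,0.001,0,0,0]]])

```text
time: 10.9
ee_pos: [488.2, -92.6, 33.0]
tcp_rot: [[0.997, 0.078, -0.0], [0.078, -0.997, 0.0], [-0.0, -0.0, -1.0]]
wrist_force: [-1.2, -0.0, -1.6]
width: 0.606
```

>>> apply_moves(plan=[[[-1,0.0005,0,0,0],[-1,0.001,0,0,0],[-1,0.001,0,0,0]]])

```text
time: 11.28
ee_pos: [489.1, -92.5, 33.0]
tcp_rot: [[0.997, 0.078, -0.0], [0.078, -0.997, 0.0], [-0.0, -0.0, -1.0]]
wrist_force: [-0.6, 0.3, -0.6]
width: 0.607
```

>>> apply_moves(plan=[[[-1,0.0005,0,0,0],[-1,0.001,0,0,0],[-1,0.001,0,0,0]]])

```text
time: 11.65
ee_pos: [490.3, -92.5, 33.0]
tcp_rot: [[0.997, 0.078, 0.0], [0.078, -0.997, -0.0], [0.0, 0.0, -1.0]]
wrist_force: [-0.2, 0.3, -0.6]
width: 0.606
```

Run:
```python
from h import *
did([1,.0115,0,0,0])
d=save('scene','scene7.png');sd=save('side','side7.png')
s=manip.read_state();print(s['ee_pos'],s['tcp_rot'][:,0],s['time'],s['wrist_force'],s['width'])
cv2.imwrite('pics/ph_s.png',grid(prect(d,-60,40,-50,50,28,6)[:,:,:],40,50,6,10))
```

```text
cmd [490.18 -92.48  32.99   4.5 ]
[490.26951212 -92.48725663  33.01060827] [9.96917774e-01 7.84532384e-02 2.04291422e-04] 11.75 [ 0.36149464  0.75996456 -1.61147834] 0.6084311423408794
```

View pics/ph_s.png

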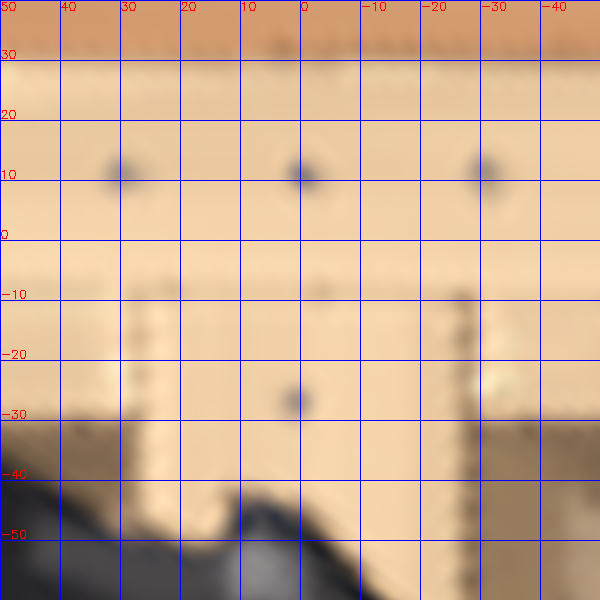

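The rail is home in the notch and the post is sliding toward the fence; the holes moved from +9.5 to about +11. I'll keep going in small steps.

>>> apply_moves(plan=[[[-1,0.0005,0,0,0],[-1,0.001,0,0,0],[-1,0.001,0,0,0]]])

```text
time: 12.12
ee_pos: [491.3, -92.4, 33.0]
tcp_rot: [[0.997, 0.078, 0.0], [0.078, -0.997, 0.0], [0.0, 0.0, -1.0]]
wrist_force: [-0.9, -0.5, -1.8]
width: 0.602
```

>>> apply_moves(plan=[[[-1,0.0005,0,0,0],[-1,0.001,0,0,0],[-1,0.001,0,0,0]]])

```text
time: 12.5
ee_pos: [492.0, -92.3, 33.0]
tcp_rot: [[0.997, 0.078, -0.0], [0.078, -0.997, 0.0], [-0.0, -0.0, -1.0]]
wrist_force: [-3.3, -1.3, -1.6]
width: 0.61
```

>>> apply_moves(plan=[[[-1,0.0005,0,0,0],[-1,0.0005,0,0,0],[-1,0.0005,0,0,0]]])

```text
time: 12.88
ee_pos: [492.0, -92.3, 32.8]
tcp_rot: [[0.997, 0.078, -0.002], [0.078, -0.997, 0.0], [-0.002, -0.0, -1.0]]
wrist_force: [-6.3, -3.4, -0.1]
width: 0.609
```

>>> apply_moves(plan=[[[-1,0.0005,0,0,0],[-1,0.0005,0,0,0],[-1,0.0005,0,0,0]]])

```text
time: 13.25
ee_pos: [492.0, -92.3, 32.7]
tcp_rot: [[0.997, 0.078, -0.003], [0.078, -0.997, 0.0], [-0.003, -0.001, -1.0]]
wrist_force: [-7.7, -2.9, 1.7]
width: 0.607
```

>>> apply_moves(plan=[[[-1,0.0005,0.0003,0,0],[-1,0.0005,0.0003,0,0],[-1,0.0005,0.0003,0,0]]])

```text
time: 13.62
ee_pos: [492.1, -92.3, 32.7]
tcp_rot: [[0.997, 0.079, -0.004], [0.079, -0.997, 0.001], [-0.004, -0.001, -1.0]]
wrist_force: [-9.8, -2.4, 3.3]
width: 0.606
```

```bash
cat > avg.py <<'E'
from h import *
F=[];M=[]
for i in range(8):
    eyes.get_image('side'); s=manip.read_state(); F.append(s['wrist_force']);M.append(s['moment'])
F=np.array(F);R=axes(4.5)
print(s['time'],'F tool',(F@R).mean(0).round(2),'sd',(F@R).std(0).round(2),'M',np.mean(M,0).round(3),s['ee_pos'].round(2),s['tcp_rot'].round(4).tolist(),np.abs(s['joint_velocities']).max().round(2))
E
python3 avg.py
```

```text
14.025 F tool [-9.88  1.28 -3.23] sd [0.49 0.42 0.45] M [-0.317  1.485  0.018] [492.05 -92.3   32.66] [[0.9969, 0.0786, -0.0039], [0.0786, -0.9969, 0.0007], [-0.0038, -0.001, -1.0]] 0.11
```

>>> apply_moves(plan=[[[-1,0.0003,0,-0.0003,0],[-1,0.0006,0,-0.0004,0],[-1,0.0006,0,-0.0004,0]]])

```text
time: 14.4
ee_pos: [492.1, -92.3, 32.8]
tcp_rot: [[0.997, 0.079, -0.005], [0.079, -0.997, 0.001], [-0.005, -0.001, -1.0]]
wrist_force: [-11.7, -3.6, 1.9]
width: 0.607
```

```bash
python3 avg.py
python3 - <<'E'
from h import *
d=save('scene','scene9.png');sd=save('side','side9.png');save('wrist','wrist9.png')
cv2.imwrite('pics/pi_s.png',grid(prect(d,-60,40,-50,50,28,6)[:,:,:],40,50,6,10))
E
```

```text
14.8 F tool [-11.4    2.9   -0.94] sd [0.52 0.27 0.68] M [-0.589  1.732 -0.018] [492.1  -92.27  32.74] [[0.9969, 0.0786, -0.0052], [0.0786, -0.9969, 0.0009], [-0.0051, -0.0013, -1.0]] 0.1
```

View pics/pi_s.png

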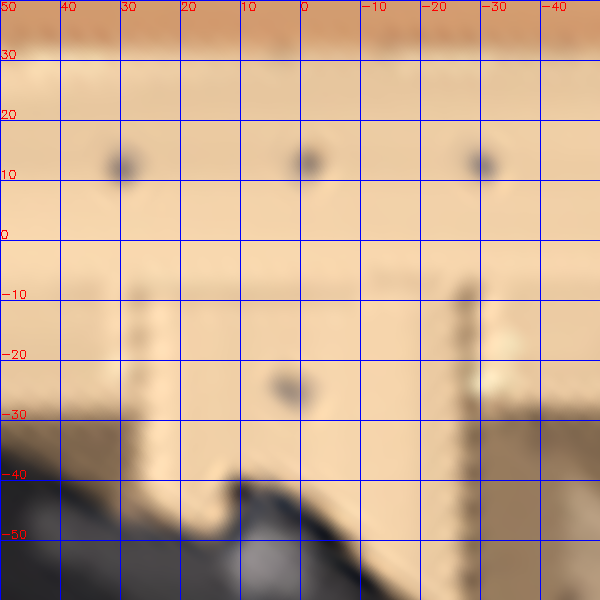

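View pics/scene9.png

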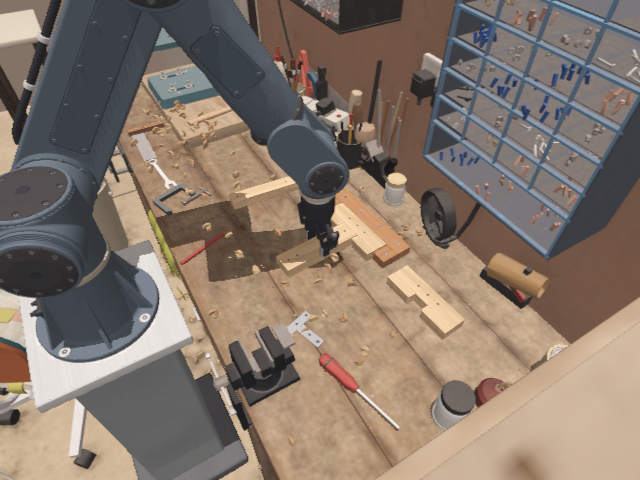

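View pics/wrist9.png

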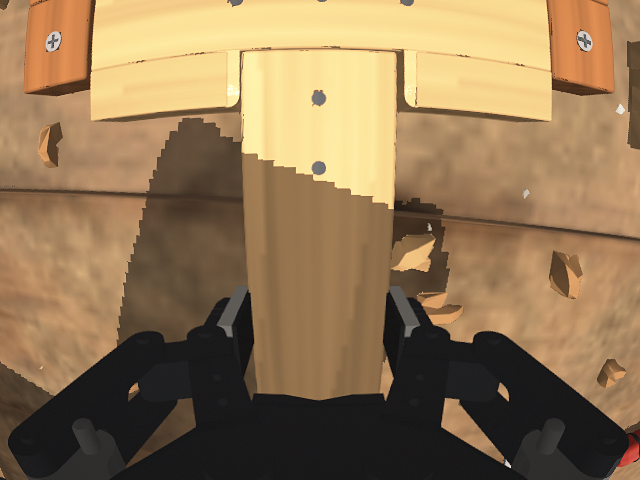

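The rail end sits evenly on the notch floor (row 50) between columns 243 and 397, and the post bears on the fence. There's a small sideways reaction of 2.9 N, so I'll ease it off slightly.

>>> apply_moves(plan=[[[-1,0.0002,0.0004,0,0],[-1,0.0002,0.0004,0,0],[-1,0.0002,0.0004,0,0],[-1,0.0002,0.0004,0,0]]])

```text
time: 15.45
ee_pos: [492.1, -92.4, 32.7]
tcp_rot: [[0.997, 0.079, -0.006], [0.079, -0.997, 0.001], [-0.006, -0.002, -1.0]]
wrist_force: [-11.1, -2.3, 1.0]
width: 0.607
```

```bash
python3 avg.py; python3 avg.py
python3 - <<'E'
from h import *
d=save('wrist','wrist10.png'); s1=save('scene','scene10.png')
cv2.imwrite('pics/fin_w.png',grid(prect(d,-120,10,-70,70,28,4.5,True),10,70,4.5,10))
# spread other-object check: scene0-vs-now difference around bystanders
d1=dict(np.load('pics/scene1.png.npz'))
for n,(u0,u1,v0,v1) in dict(tee_driver=(285,405,310,435),jar=(430,475,380,430),spare=(385,465,265,340)).items():
    print(n,np.abs(s1['img'][v0:v1,u0:u1].astype(int)-d1['img'][v0:v1,u0:u1]).mean().round(2))
E
```

```text
15.85 F tool [-11.79   1.09  -1.79] sd [0.27 0.44 0.72] M [-0.231  1.807  0.144] [492.13 -92.43  32.7 ] [[0.9969, 0.0789, -0.0057], [0.0789, -0.9969, 0.0012], [-0.0056, -0.0016, -1.0]] 0.1
16.25 F tool [-12.05   0.8   -1.66] sd [0.44 0.42 0.34] M [-0.246  1.804  0.136] [492.14 -92.44  32.71] [[0.9969, 0.0789, -0.0057], [0.0789, -0.9969, 0.0011], [-0.0056, -0.0016, -1.0]] 0.09
tee_driver 5.36
jar 4.91
spare 5.54
```

View pics/fin_w.png

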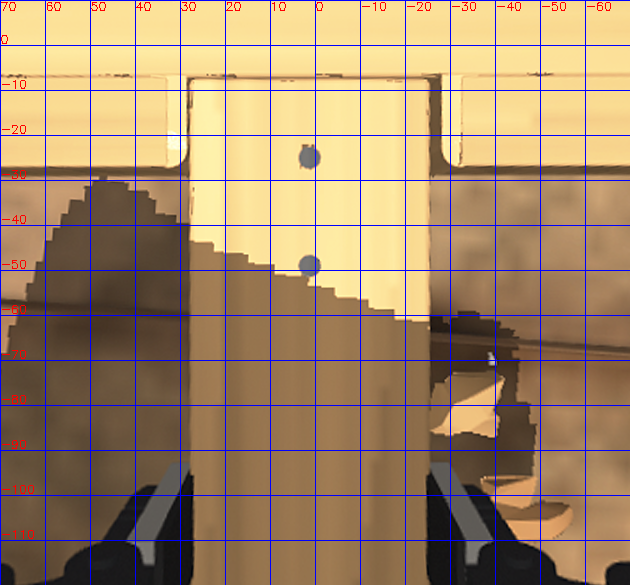

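Run:
```python
from h import *
print(order.job_done()); s=manip.read_state(); print(s['time'],s['wrist_force'],s['ee_pos'],s['width'])
```

```text
the job is handed in; nothing more can be done
None
the job is handed in; nothing more can be done
```

The post in the fence had the wide (57 mm) notch, so I took the 54 mm rail, gripped it at its middle with 80 N and set it into the notch. I then slid rail and post onto the fence and handed the job in at about 16 s of robot time, still gripping and pressing.

**Last checks before handing in:**
- **Push:** it held steady at 12.0 N along the rail, with about 1 N sideways and 1.7 N upward. Before handing in, the highest push I read was about 12 N.
- **Fit:** the wrist picture shows the rail's end seated on the notch floor and square to the post, about 1 mm off-centre towards the left wall. The grasp point is about 100 mm from the joint.
- **Level:** the tool tilts about 0.006 rad and the rail stands at bench height.
- **Post on the fence:** it slid about 2–3 mm and stopped as the push rose. I did not measure the force on the fence separately.
- **Bystanders:** the spare post, narrow rail, tee plate, driver and jar look unmoved in the scene pictures. A picture comparison, which left out the narrow rail, showed only small differences around the others.

**Snags:**
- On the first grip the fingertips touched the bench at about 8 N, so I regripped 6 mm higher. That second grip also read about 7 N upward until I lifted.
- The grasp position and the camera disagreed by about 1.5 mm on the rail's sideways place. I went by the camera.
- The hand-in call gave no final reading, so the force during the last second is not confirmed.

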